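Extend a telescoping bench prop to its next hole

TASK

Lengthen the telescoping prop by one hole: squeeze its orange snap button flush with the aluminium sleeve, slide the sleeve outward (away from the blue clamp block), and let the button click fully out through the hole in the brass plate. Do it gently: do not wrench the sleeve against the button, neither before it is pressed in nor after it has clicked. Let go of the prop and leave the bottle, tray and marker where they are.

Things in the scene. Friction and masses are not known exactly. Their poses are not given: they have to be found in the camera images.
- prop: Fixed part of the prop: dark steel base plate 90 x 265 x 12 mm screwed to the bench, blue clamp block, black square inner tube along y, its axis level, 80 mm above the bench. Origin: on the bench, below the tube's axis, level with the button along y. Axes: z up; y along the tube, outward from the clamp block; -x is the button's side, roughly toward the robot. It never moves.
- clamp_block (a point): Top centre of the blue clamp block (44 x 34 mm in x and y, 104 mm tall) that holds the inner tube; at y = -178 mm in the prop's frame. Outward means away from it.
- sleeve: Aluminium square sleeve, 28 x 28 mm in section (x, z), 2 mm wall, from 105 mm behind its origin to 120 mm ahead (+y). Slides only along the prop's y, drag about 6 N, to 66 mm at most. Origin on the tube's axis, 80 mm above the bench, axes as the prop's; at the start within 0.5 mm of y = 0 in the prop's frame. 12 mm holes in its -x wall; black ribbed rubber grip strip on its +x face.
- first_hole (a point): Hole in the -x face of the sleeve, 80 mm above the bench, in which the button stands at the start; it moves with the sleeve. A second plain hole 33 mm outward (+y) of it is the shorter setting and not wanted.
- slot_middle (a point): On the -x face of the sleeve, 47.5 mm from the first hole toward the clamp block. The brass plate (20 high, 50 long, 1 mm proud), wanted hole in its middle, was set by hand within 9 mm of here, place not measured: the sleeve must slide +y by 38 to 57 mm. There the button springs out by itself (1 mm play either way) and stops the sleeve dead, to be felt. If the button is still hidden, slide on.
- foot (a point): Centre of the outer face of the black rubber foot (44 mm across) at the sleeve's +y end, 150 mm from the sleeve's origin.
- snap_button: Orange snap button, 10 mm pin with half-round tip, on the -x side; carried by the inner tube, so it does not go along with the sleeve. Origin: tip of the dome. Moves only along the prop's x; in that frame the tip is at x = -21 mm fully out (7 mm proud of the sleeve; y = 0, z = 80), -14 mm flush, about -12 mm when hidden under the wall. Spring 1.5 N fully out, 3 N flush.
- button_tip (a point): The same tip. While more than 4 mm proud the button locks the sleeve; pressed flush, its dome rides under the hole's edge when the sleeve is pushed with about 12 N. One way: jaws from above across the sleeve, a pad on the button, the other on the +x face (closed width 28 mm): this holds the sleeve and presses the button at once; then slide. Over 12 N between button and sleeve is wrenching.
- glue_bottle: small red bottle with a white pointed cap, standing, 36 mm across and 92 mm tall; origin at the centre of its underside; stands behind the tube (bystander)
- screw_tray: ivory plastic tray of machine screws, 98 x 108 x 26 mm; origin at the centre of its underside; stands behind the tube (bystander)
- marker: white felt marker with black cap, 18 x 132 x 19 mm, lying in front of the tube; origin at the centre of its underside (bystander)

How it is judged:
On the way, in this order (a step that is already met when the one before it is completed fails the run):
1. the button is pressed flush with the sleeve (within 1 mm) (x of snap_button in the frame of prop above -0.015 m), for 0.1 s.
2. the sleeve is slid outward over the hidden button, more than 12 mm (x of snap_button in the frame of prop above -0.0145 m and y of sleeve in the frame of prop above 0.012 m), for 0.1 s.
At the end, for the whole second after the job is handed in: The button stands fully out (within 1.5 mm) through the hole of the brass plate, the sleeve 36 to 59 mm farther out than the prop's zero and at rest, the prop let go; bottle, tray and marker within 20 mm of where they stood (y of sleeve in the frame of prop between 0.036 and 0.059 m and x of snap_button in the frame of prop below -0.0195 m and linear speed of sleeve below 0.005 m/s and distance of each of glue_bottle, screw_tray, marker from where it was at the start of the episode below 0.02 m); the robot touches nothing.
It fails at once if the sleeve is wrenched against the button (more than 12 N between them) (contact force between sleeve and snap_button above 12 N).
It fails at once if the bottle is tipped over (angle between glue_bottle's own z axis and vertical above 0.6 rad).
It fails at once if the bottle, tray or marker is pushed more than 20 mm (distance of any of glue_bottle, screw_tray, marker from where it was at the start of the episode above 0.02 m).
It also fails if it takes over 43 s, if anything falls off the work surface, if the arm or the gripper's body presses on something with over 40 N, if the wrist force passes 120 N, or if a joint passes its speed limit or range.

ROBOT

A 6-joint arm with a two-finger parallel gripper is mounted at the origin on the work surface; the furniture and walls round the work are solid. World frame = base frame: x ahead of the robot, y to its left, z up, the work surface at z = 0. Lengths are in m, angles in rad, forces in N, time in s.
With the tool pointing down it reaches from about 0.225 to 0.875 m from the base axis. Payload 3.4 kg.
Tool frame: the origin (TCP) lies between the finger pads; the fingertips stand 14 mm ahead of it and the grasp point (between the pads) lies 5 mm behind it; z points along the fingers, y is the line along which they close (so a half turn about z gives the same grasp; the last joint's range is limited). The gripper opens to 85 mm and grips with 20 to 120 N. Pads are 22 mm wide; open, the fingers measure 114 mm over their backs; the gripper's body (76 mm by 85 mm) begins 54 mm behind the grasp point. The pads swing forward as they close: fully open they stand 13 mm farther back than shut.
Start: joints at [1.122, 0.276, 1.505, -0, 1.361, -0.121], TCP at [0.185, 0.544, 0.245] pointing down, gripper open.
Joint ranges: [-2.89, 2.89], [-0.75, 2.08], [0.22, 2.7], [-1.18, 4.32], [0.11, 2.71], [-2.7, 2.7]. Speed limits (rad/s): [2.57, 2.57, 3.14, 3.14, 3.14, 3.14].

INTERFACE

Orientations are given as a unit quaternion [x, y, z, w].
In Python, from station import env, eoat, sensors, eyes, job_done, models gives the robot as it stands. Calls block until the motion is done:
- env.move_ptp(position, orientation): joint-space move of the TCP to a pose.
- env.line_to(position, feed=0.15, attitude=None, max_force=None): straight line of the TCP; attitude=None keeps the orientation; feed is the mean speed in m/s. With max_force (N) it stops when the force on the tool has changed by that much, and returns True; else False.
- env.set_joints(angles): joint-space move.
- eoat.command_gripper(opening, effort=None): finger opening in m; effort is the grip in N (None keeps the last); returns when the fingers have stopped.
- env.pause(seconds).
- env.inverse_kinematics(position, orientation): joint angles nearest the present ones, or None.
- sensors.state(): the state.
- eyes.capture(name): name is "side" or "top" or "wrist"; returns a dict with "frame" (480x640x3 uint8, red, green, blue), "camera_matrix" (3x3 intrinsics, pixels), "dist_coeffs" ([k1, k2, p1, p2, k3] as OpenCV has them; the pictures are not rectified), "cam_to_world" (4x4, takes a point from camera to world coordinates). Camera axes: x right, y down, z forward; pixel columns grow to the right and rows downward; lengths in m; the calibration is good to about 2 mm. A picture is of the moment at which its call begins. There is no depth.
A pose or a line that the arm cannot do raises env.IKError and nothing moves.
- job_done(): hands the job in; it is judged then, once.
Trained networks look in a picture, given as the dict that the camera call returned (one of the last four; its "shot" number tells which), for a name from the list of things; names that differ only in an ending like _2 or _b are one class to them, and where a whole thing is asked for, a point or a joint stands for the part that bears it (a point fixed in the world has none). Each returns a list of dicts, best first, with "conf" (0 to 1); they miss things now and then, are a little off and sometimes report something else, mostly with a low value. They report only what shows in the picture. A call takes as long as a camera call.
- models.search_frame(picture, target): "centre" ([x, y, z] in m, in the coordinates of the camera as it stood for that picture, good to about 4 mm: the middle of the surface that is visible of it).
- models.cut_out(picture, target): "pixels" (480x640 bool, what is visible of it).
The state is a dict: "clock": time; "joint_pos": joint angles; "joint_vel": joint speeds; "joint_efforts": joint torques, N m; "ee_pos": TCP position; "tcp_rot": TCP orientation; "wrist_force": force on the tool from outside, world axes, zero at the start; "ft_torque": the same for the moment, N m; "grip_width": finger opening in m; "grip_force": force on a finger pad.
Only numpy, scipy, OpenCV 4.12 (cv2) and the standard library are available. Lean on these libraries where they do the work, as an engineer would, in place of code of your own. Each camera call takes 0.05 s, during which the arm holds its last target. There are 200 camera calls.

## Working session

There is one attempt and no reset: what is moved stays moved. The work goes in short steps, each a Python script; the robot and the scene stay as the last script left them, time stands still between calls to the robot, and variables do not carry over. Pictures are saved under pics/ and viewed, at most 10 in all, crops included, and the job is handed in when it is done.

```bash
mkdir -p pics; ls; cat > h.py <<'E'
import numpy as np, cv2
from station import env, eoat, sensors, eyes, job_done, models
def cap(n):
    p=eyes.capture(n); return p
def save(p,f): cv2.imwrite('pics/'+f,p['frame'][:,:,::-1])
def w(p,c): return (np.array(p['cam_to_world'])@np.r_[c,1])[:3]
def ray(p,px):
    u=cv2.undistortPoints(np.array([[px]],float),np.array(p['camera_matrix']),np.array(p['dist_coeffs']))[0,0]
    T=np.array(p['cam_to_world']); return T[:3,3],T[:3,:3]@np.r_[u,1]
def onz(p,px,z):
    o,d=ray(p,px); return o+d*(z-o[2])/d[2]
E
python3 - <<'E'
from h import *
for n in ['top','side','wrist']:
    p=cap(n); save(p,n+'0.png'); print(n,np.round(p['cam_to_world'],3).tolist())
    for t in ['snap_button','sleeve','clamp_block','foot','prop','first_hole','button_tip','glue_bottle','screw_tray','marker']:
        r=models.search_frame(p,t)
        print(t,[(np.round(w(p,q['centre']),3).tolist(),round(q['conf'],2)) for q in r[:2]])
s=sensors.state(); print(s)
E
```

```text
pics
top [[0.012, -0.972, 0.236, 0.25], [-1.0, -0.013, -0.003, -0.35], [0.006, -0.236, -0.972, 0.909], [0.0, 0.0, 0.0, 1.0]]
snap_button [([0.491, -0.352, 0.095], 0.71)]
sleeve [([0.492, -0.349, 0.094], 0.94)]
clamp_block [([0.418, -0.38, 0.007], 0.74), ([0.491, -0.349, 0.097], 0.65)]
foot [([0.49, -0.35, 0.097], 0.62)]
prop [([0.415, -0.385, 0.01], 0.92)]
first_hole [([0.487, -0.354, 0.091], 0.56)]
button_tip []
glue_bottle [([0.526, -0.427, 0.053], 0.67), ([0.492, -0.347, 0.096], 0.63)]
screw_tray [([0.428, -0.515, 0.01], 0.83), ([0.524, -0.426, 0.052], 0.18)]
marker []
side [[0.809, -0.374, 0.452, 0.068], [-0.587, -0.496, 0.64, -0.892], [-0.015, -0.784, -0.621, 0.602], [0.0, 0.0, 0.0, 1.0]]
snap_button [([0.481, -0.358, 0.097], 0.26), ([0.395, -0.406, 0.04], 0.16)]
sleeve [([0.478, -0.361, 0.094], 0.79)]
clamp_block [([0.398, -0.407, 0.034], 0.92), ([0.408, -0.291, 0.013], 0.75)]
foot [([0.482, -0.365, 0.09], 0.63)]
prop [([0.394, -0.407, 0.039], 0.55)]
first_hole [([0.485, -0.361, 0.095], 0.7)]
button_tip []
glue_bottle [([0.52, -0.439, 0.046], 0.94), ([0.48, -0.363, 0.09], 0.56)
[... 371 characters left out ...]
 1.65, 'joint_pos': array([ 1.12200660e+00,  2.75880397e-01,  1.50492088e+00,  4.60864139e-05,
        1.36073326e+00, -1.20965305e-01]), 'joint_vel': array([-0.00022436, -0.00132594, -0.00204218, -0.00123637,  0.00032174,
        0.00086008]), 'joint_efforts': array([-4.16991361e-05, -4.16638649e+01, -2.46091747e+01, -6.47819274e-05,
       -1.09867112e-04, -1.44814134e-07]), 'ee_pos': array([0.18511611, 0.5443968 , 0.24533086]), 'tcp_rot': array([ 1.63183960e-01,  9.86595659e-01,  3.42201869e-05, -1.34621444e-05]), 'wrist_force': array([-0.32079836,  0.29172642,  0.27307458]), 'ft_torque': array([-0.02837211, -0.03167448, -0.03103566]), 'grip_force': 0.0, 'grip_width': 0.08563387896188475}
```

View pics/top0.png

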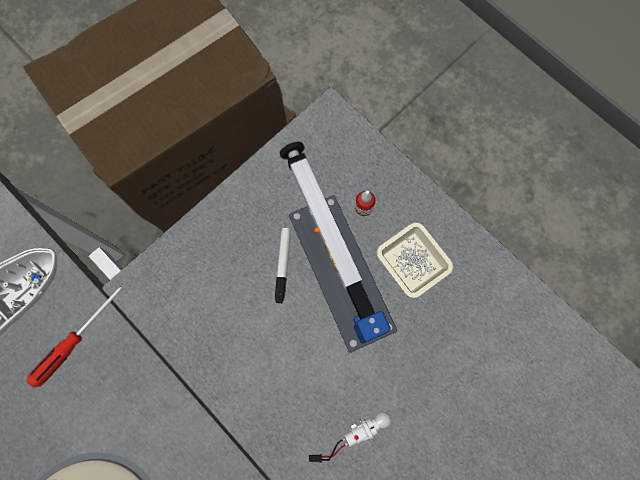

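View pics/side0.png

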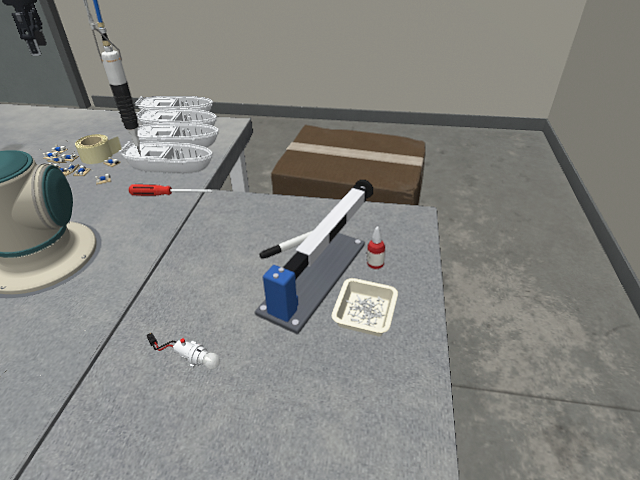

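```bash
python3 - <<'E'
from h import *
p=cap('top'); f=p['frame'].astype(int); R,G,B=f[...,0],f[...,1],f[...,2]
m=(R>200)&(G>60)&(G<150)&(B<80); ys,xs=np.nonzero(m); k=(xs>300)&(xs<335)&(ys>215)&(ys<245); print('btn px',xs[k].mean(),ys[k].mean(),k.sum())
b=onz(p,(xs[k].mean(),ys[k].mean()),.08); print('button',b)
c=models.cut_out(p,'sleeve')
print([(q['conf'],q['pixels'].sum()) for q in c])
# bright top face: fit edges by rows on both sides
rows=[];
pts=[]
for r in range(175,275,4):
    x=np.nonzero((f[r].min(axis=1)>205))[0]; x=x[(x>280)&(x<380)]
    if len(x)>5: pts.append((r,x.min(),x.max()+1))
print(pts[::4])
L=np.array([onz(p,(a,r+.5),.094) for r,a,_ in pts]);Rr=np.array([onz(p,(e,r+.5),.094) for r,_,e in pts])
for X in (L,Rr):
    v=cv2.fitLine(X[:,:2].astype(np.float32),cv2.DIST_HUBER,0,.001,.001).ravel(); print(v, np.degrees(np.arctan2(v[1],v[0])))
print(L[len(L)//2],Rr[len(L)//2])
E
```

```text
btn px 316.53333333333336 229.33333333333334 15
button [ 0.46683832 -0.34454563  0.08      ]
[(0.78, np.int64(2867))]
[(175, np.int64(296), np.int64(314)), (191, np.int64(303), np.int64(369)), (207, np.int64(310), np.int64(328)), (223, np.int64(317), np.int64(336)), (239, np.int64(282), np.int64(343)), (255, np.int64(281), np.int64(351)), (271, np.int64(281), np.int64(358))]
[ 0.9502462  -0.31149986  0.47238648 -0.30696684] -18.149641
[ 0.91171783  0.41081703  0.4526811  -0.38491887] 24.25617
[ 0.47290879 -0.345254    0.094     ] [ 0.47332162 -0.3759      0.094     ]
```

```bash
cat >> h.py <<'E'
def edges(p,a0,b0,z,lo,hi,step,thr,pad):
    pass
E
python3 - <<'E'
from h import *
p=cap('top'); f=p['frame'].astype(int)
L=[];R=[]
for r in range(175,276,3):
    x0=305+(r-175)*.458
    x=np.nonzero(f[r].min(axis=1)>205)[0]; x=x[abs(x-x0)<14]
    L.append(onz(p,(x.min(),r+.5),.094)); R.append(onz(p,(x.max()+1,r+.5),.094))
res=[]
for X in (L,R):
    v=cv2.fitLine(np.array(X)[:,:2].astype(np.float32),cv2.DIST_HUBER,0,.0005,.0005).ravel(); res.append(v); print(v,np.degrees(np.arctan(v[1]/v[0])))
phi=np.arctan(np.mean([v[1]/v[0] for v in res])); u=np.array([np.cos(phi),np.sin(phi)]); n=np.array([u[1],-u[0]])  # n = prop +x
b=np.array([0.46684,-0.34455])
print('phi',np.degrees(phi),'edges offset vs button along +x:',[(v[2:]-b)@n for v in res])
for q in [(.523,-.433),(.43,-.513),(.403,-.292)]: print((q-b)@n,(q-b)@u)
E
```

```text
[ 0.9114307   0.4114536   0.4710809  -0.34693715] 24.296179
[ 0.9111063   0.41217154  0.47148216 -0.3764159 ] 24.341318
phi 24.318752 edges offset vs button along +x: [np.float64(0.00392179047023919), np.float64(0.03095009884741326)]
0.10372910083830356 0.014752010723352483
0.1383320057541132 -0.10294097582459448
-0.07417728178203108 -0.03653462765574449
```

```bash
cat >> h.py <<'E'
phi=np.radians(24.32); U=np.array([np.cos(phi),np.sin(phi),0]); N=np.array([U[1],-U[0],0])
B0=np.array([0.46684,-0.34455,0])+N*.01743   # prop origin estimate (on axis, level with button)
def P(x,y,z): return B0+N*x+U*y+np.array([0,0,z])
def Q(a): return [np.cos(a/2),np.sin(a/2),0,0]
E
python3 - <<'E'
from h import *
for a in (phi,phi+np.pi,phi-np.pi):
    for q in (P(-.03,0,.2),P(0,0,.077),P(0,.06,.077)):
        print(np.degrees(a),env.inverse_kinematics(q.tolist(),Q(a)))
E
```

```text
24.32 [-7.47229220e-01  2.96068119e-01  1.59159089e+00 -4.44089210e-16
  1.25393365e+00  3.99103032e-01]
24.32 [-7.66918900e-01  4.42607341e-01  1.69890671e+00 -4.44089210e-16
  1.00007860e+00  3.79413353e-01]
24.32 [-6.76802728e-01  4.81428600e-01  1.62669424e+00 -4.44089210e-16
  1.03346981e+00  4.69529524e-01]
204.32000000000002 None
204.32000000000002 None
204.32000000000002 [-6.76802728e-01  4.81428600e-01  1.62669424e+00 -4.44089210e-16
  1.03346981e+00 -2.67206313e+00]
-155.67999999999998 None
-155.67999999999998 None
-155.67999999999998 [-6.76802728e-01  4.81428600e-01  1.62669424e+00 -4.44089210e-16
  1.03346981e+00 -2.67206313e+00]
```

```bash
python3 - <<'E'
from h import *
p=cap('side'); save(p,'s1.png')
for px in [(131,128),(115,60),(160,150),(170,105)]:
    print(px,[np.round(onz(p,px,z),2).tolist() for z in (0.0,.1,.2,.3)])
p=cap('wrist'); save(p,'w0.png')
E
```

```text
(131, 128) [[0.34, 0.48, 0.0], [0.3, 0.25, 0.1], [0.25, 0.03, 0.2], [0.2, -0.2, 0.3]]
(115, 60) [[0.5, 1.18, 0.0], [0.43, 0.83, 0.1], [0.35, 0.49, 0.2], [0.28, 0.15, 0.3]]
(160, 150) [[0.36, 0.29, 0.0], [0.31, 0.09, 0.1], [0.26, -0.1, 0.2], [0.21, -0.3, 0.3]]
(170, 105) [[0.5, 0.58, 0.0], [0.43, 0.33, 0.1], [0.36, 0.09, 0.2], [0.29, -0.15, 0.3]]
```

View pics/w0.png

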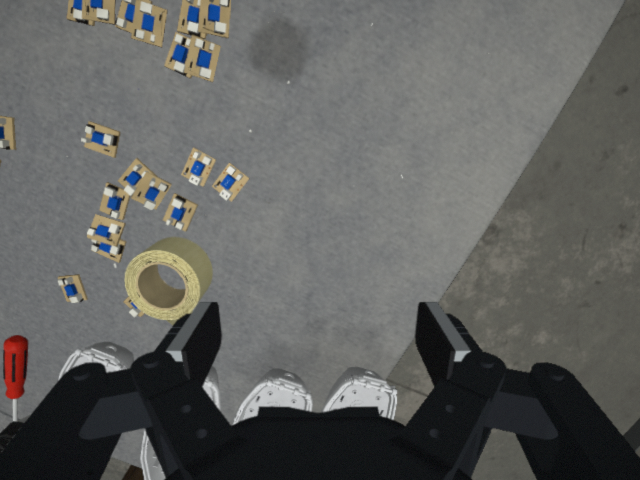

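```bash
python3 - <<'E'
import cv2
f=cv2.imread('pics/s1.png')[0:210,0:260]; cv2.imwrite('pics/s1c.png',cv2.resize(f,None,fx=2.8,fy=2.8,interpolation=cv2.INTER_CUBIC))
E
```

```text
(no output)
```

View pics/s1c.png

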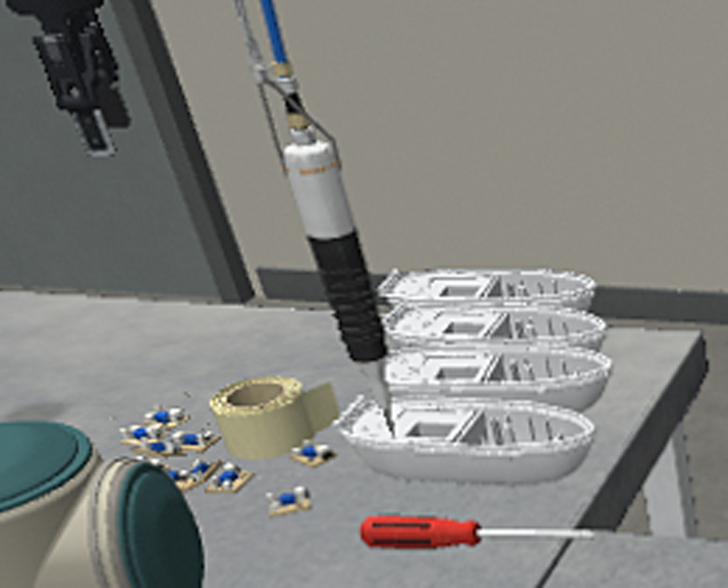

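```bash
python3 - <<'E'
from h import *
s=sensors.state(); print(s['clock'])
j=s['joint_pos']; a0=161.2*np.pi/180; az=j[0]
eoat.command_gripper(.03,20)
q=None
for r in (.23,.24,.25):
    t=[r*np.cos(az),r*np.sin(az),.30]; q=env.inverse_kinematics(t,list(s['tcp_rot']))
    print(r,q)
    if q is not None: break
env.set_joints(q)
q=np.array(q); q[0]=0.95; env.set_joints(q)
print(sensors.state()['clock'],sensors.state()['wrist_force'])
p=cap('side'); save(p,'s2.png'); f=p['frame'][0:240,0:320,::-1]; cv2.imwrite('pics/s2c.png',cv2.resize(f,None,fx=2.4,fy=2.4,interpolation=cv2.INTER_CUBIC))
E
```

```text
1.9
0.23 [ 8.15521275e-01 -3.19393110e-01  1.94685858e+00 -3.43357177e-05
  1.51412617e+00 -4.27450630e-01]
4.0833 [0.84951597 0.09925412 0.39614248]
```

View pics/s2c.png

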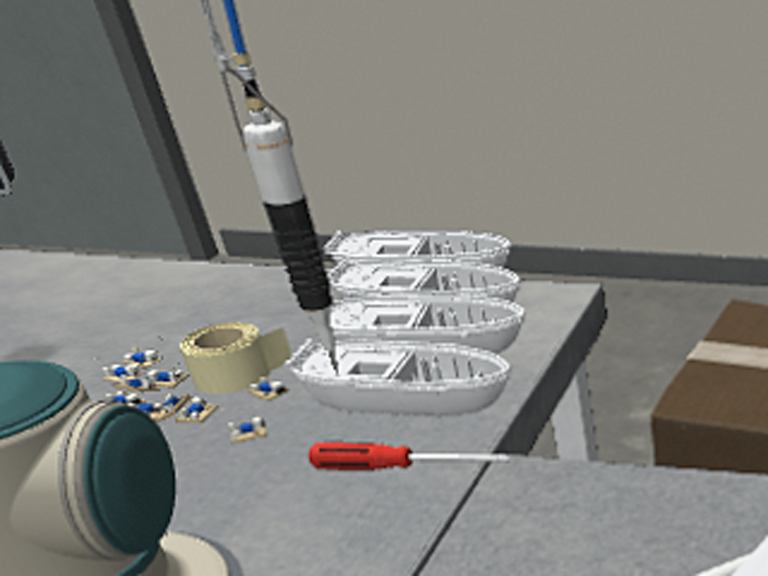

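```bash
python3 - <<'E'
from h import *
q=np.array(sensors.state()['joint_pos']); q[0]=-1.0; q[5]=.399; env.set_joints(q)
print(sensors.state()['clock'],sensors.state()['wrist_force'],sensors.state()['ee_pos'])
eoat.command_gripper(.062,20)
env.move_ptp(P(-.035,0,.21).tolist(),Q(phi))
s=sensors.state(); print(s['clock'],s['wrist_force'],s['ee_pos'])
p=cap('wrist'); save(p,'w1.png'); np.savez('w1.npz',**{k:np.array(p[k]) for k in ('frame','camera_matrix','dist_coeffs','cam_to_world')})
for t in ['snap_button','sleeve','first_hole']:
    r=models.search_frame(p,t)
    for v in r[:2]:
        d=w(p,v['centre'])-B0; print(t,round(v['conf'],2),d@N,d@U,d[2])
T=np.array(p['cam_to_world']); 
for y in (-.1,0,.1):
  for x,z in ((-.014,.094),(.014,.094),(-.021,.08)):
    c=np.linalg.inv(T)@np.r_[P(x,y,z),1]; o=cv2.projectPoints(c[:3].reshape(1,1,3),np.zeros(3),np.zeros(3),np.array(p['camera_matrix']),np.array(p['dist_coeffs']))[0].ravel(); print(x,y,z,o.round(1))
E
```

```text
6.1833 [ 0.67644059  0.16800873 -0.17468824] [ 0.17730523 -0.14775855  0.29993121]
7.9 [0.25429605 0.5701691  0.34103562] [ 0.4588637  -0.32833318  0.21069585]
sleeve 0.9 0.006872329936418417 0.04880007759086151 0.09630522016281498
first_hole 0.67 -0.0017242350266180888 0.05160573515387084 0.08899718646862462
first_hole 0.59 -0.019615912822405705 0.00310164325998736 0.08540539928096641
-0.014 -0.1 0.094 [342.8 350.2]
0.014 -0.1 0.094 [375.8 350. ]
-0.021 -0.1 0.08 [333.8 340.6]
-0.014 0 0.094 [346.  237.6]
0.014 0 0.094 [383.1 237.6]
-0.021 0 0.08 [335.7 232.3]
-0.014 0.1 0.094 [349.4  95.3]
0.014 0.1 0.094 [391.   95.7]
-0.021 0.1 0.08 [337.8  97.3]
```

View pics/w1.png

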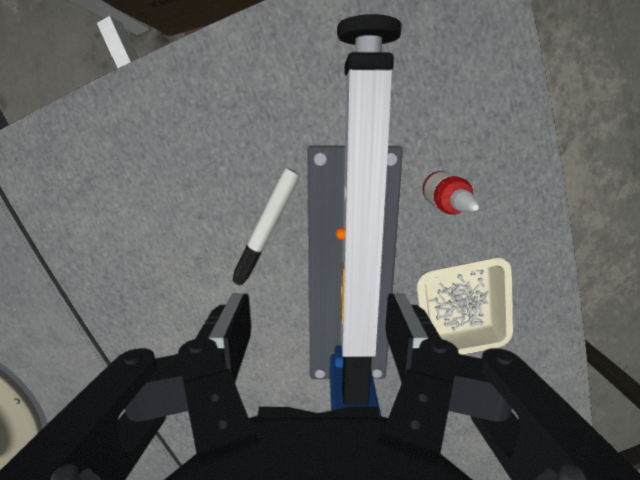

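```bash
python3 - <<'E'
from h import *
d=np.load('w1.npz'); p={k:d[k] for k in d}; f=p['frame'].astype(int); R,G,B=f[...,0],f[...,1],f[...,2]
o=(R>180)&(G<140)&(B<70)&(R-G>70); ys,xs=np.nonzero(o); k=(abs(xs-341)<15)&(abs(ys-234)<15); xs,ys=xs[k],ys[k]
print('orange',xs.min(),xs.max(),ys.min(),ys.max(),xs.mean(),ys.mean())
def fr(px,z): e=onz(p,px,z)-B0; return np.round([e@N*1e3,e@U*1e3],1)
print('btn tip',fr((xs.min(),ys[xs==xs.min()].mean()+.5),.08),'cent',fr((xs.mean()+.5,ys.mean()+.5),.08))
br=(R-B>50)&(R>90)&(~o); yy,xx=np.nonzero(br); k=(xx>330)&(xx<350)&(yy>245)&(yy<345); print('brass rows',yy[k].min(),yy[k].max(),xx[k].min(),xx[k].max(),fr((343,yy[k].min()),.085),fr((343,yy[k].max()+1),.085))
L=[];Rr=[]
for r in range(100,330,6):
    xc=362+(230-r)*.04; x=np.nonzero(f[r].min(axis=1)>150)[0]; x=x[abs(x-xc)<32]
    L.append(fr((x.min(),r+.5),.094)); Rr.append(fr((x.max()+1,r+.5),.094))
L=np.array(L);Rr=np.array(Rr)
for X in (L,Rr):
    c=np.polyfit(X[:,1],X[:,0],1); print('edge x at y=0',c[1],'slope deg',np.degrees(np.arctan(c[0])),np.std(X[:,0]-np.polyval(c,X[:,1])))
E
```

```text
orange 337 344 229 238 340.6376811594203 233.81159420289856
btn tip [-20.   -1.4] cent [-16.7  -1.7]
brass rows 267 323 341 344 [-15.  -27.6] [-13.7 -80. ]
edge x at y=0 -14.319224306291467 slope deg -0.06480550089136816 0.3160840288666174
edge x at y=0 13.972802830342138 slope deg 0.23457647597764916 1.1454809256328902
```

```bash
python3 - <<'E'
from h import *
X,Y=-.0002,-.001
env.line_to(P(X,Y,.16).tolist(),.1)
print(env.line_to(P(X,Y,.075).tolist(),.06,max_force=12))
s=sensors.state(); f0=s['wrist_force']; print(s['clock'],f0@N,f0@U,f0[2],(s['ee_pos']-B0)@N,(s['ee_pos']-B0)@U,s['ee_pos'][2])
eoat.command_gripper(.024,20)
s=sensors.state(); f=s['wrist_force']; print(s['clock'],f@N,f@U,f[2],s['grip_width'],s['grip_force'],(s['ee_pos']-B0)@N,(s['ee_pos']-B0)@U)
p=cap('wrist'); save(p,'w2.png')
E
```

```text
False
10.425 -0.19412889597575456 0.3176794057960492 0.00017598090009603596 0.00011247593872269544 -0.0008819747134525838 0.07543278274153761
10.8167 -2.776125196775276 -0.9757762579686262 1.8369650459349964 0.02799664541481584 23.10056368354708 -0.0007212080975254515 -0.0010350423656072406
```

View pics/w2.png

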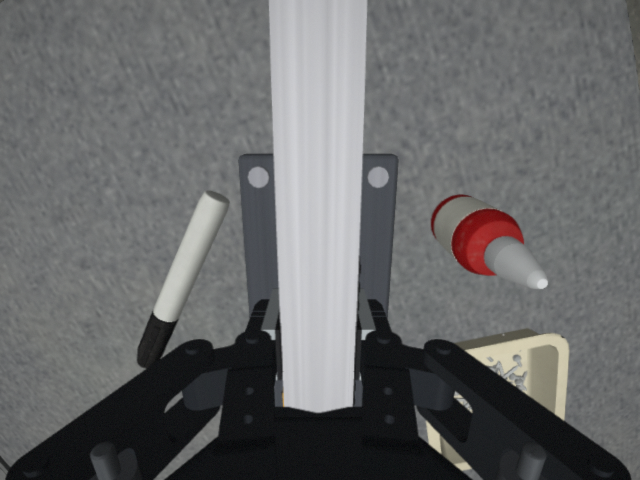

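```bash
cat >> h.py <<'E'
def st(tag=''):
    s=sensors.state(); f=s['wrist_force']; e=s['ee_pos']-B0; print(tag,round(s['clock'],2),'F',np.round([f@N,f@U,f[2]],1),'pos',np.round([e@N*1e3,e@U*1e3,e[2]*1e3],2),'w',round(s['grip_width']*1e3,2),round(s['grip_force'],1)); return s
E
python3 - <<'E'
from h import *
env.pause(.2); st()
X=-.0006
for y in (.004,.015,.028):
    print(env.line_to(P(X,y-.001,.075).tolist(),.02,max_force=25)); st(); env.pause(.2); st('rest')
E
```

```text
11.07 F [-3.6  0.2  7.2] pos [-0.71 -1.02 75.26] w 27.42 23.4
False
 11.42 F [-1.8 -5.7  6.8] pos [-0.77  1.08 75.21] w 27.81 23.6
rest 11.62 F [-2.7 -5.2  5. ] pos [-0.75  1.06 75.24] w 27.5 23.6
False
 12.32 F [-1.6 -6.4  6.3] pos [-0.76 11.57 75.21] w 27.81 23.2
rest 12.52 F [-3.1 -6.8  6.3] pos [-0.75 11.58 75.24] w 27.81 23.2
False
 13.32 F [-2.7 -7.6  7.2] pos [-0.73 24.42 75.24] w 27.73 23.2
rest 13.52 F [-2.3 -7.7  6.4] pos [-0.76 24.43 75.22] w 27.78 23.2
```

```bash
python3 - <<'E'
from h import *
p=cap('top'); save(p,'t2.png')
a=cv2.imread('pics/top0.png')
def foot(im):
    s=im[135:170,270:312]; m=s.max(axis=2)<45; y,x=np.nonzero(m); return x.mean()+270,y.mean()+135
for im in (a,p['frame'][:,:,::-1]):
    e=onz(p,foot(im),.08)-B0; print(e@N,e@U)
c=np.hstack([a[120:340,250:420],p['frame'][120:340,250:420,::-1]]); cv2.imwrite('pics/t2c.png',cv2.resize(c,None,fx=2.3,fy=2.3,interpolation=cv2.INTER_CUBIC))
E
```

```text
-0.0014759513897832914 0.14177592667266153
-0.01257949147702837 0.16605489947742
```

View pics/t2c.png

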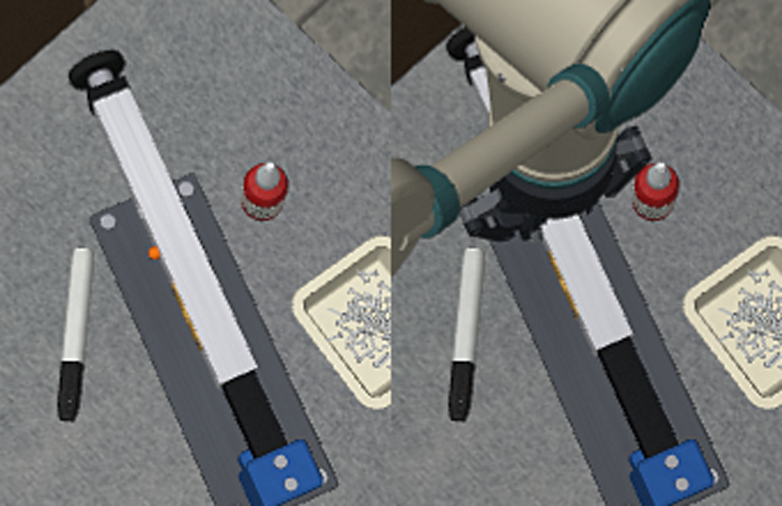

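```bash
python3 - <<'E'
from h import *
X=-.0006
print(env.line_to(P(X,.043,.075).tolist(),.02,max_force=12)); s=st()
for i in range(30):
    y=.043+.0007*(i+1)
    hit=env.line_to(P(X,y,.075).tolist(),.012,max_force=6); s=st(f'{y*1e3:.1f} {hit}')
    if hit or -s['wrist_force']@U>11: break
p=cap('top'); save(p,'t3.png')
E
```

```text
False
 14.52 F [-2.5 -7.1  6.6] pos [-0.78 40.4  75.22] w 27.9 23.2
43.7 False 14.77 F [-2.5 -6.7  6.6] pos [-0.76 41.1  75.24] w 27.84 23.2
44.4 False 15.02 F [-2.6 -6.3  7. ] pos [-0.77 41.83 75.24] w 27.76 23.2
45.1 False 15.27 F [-2.8 -5.9  7.1] pos [-0.78 42.55 75.23] w 27.96 23.2
45.8 False 15.52 F [-2.2 -7.4  7.1] pos [-0.78 43.26 75.25] w 27.69 23.2
46.5 False 15.77 F [-2.4 -6.3  6.2] pos [-0.78 44.05 75.24] w 27.97 23.2
47.2 False 16.02 F [-2.2 -5.1  6.2] pos [-0.77 44.93 75.25] w 27.8 23.1
47.9 False 16.27 F [-2.2 -5.   7.1] pos [-0.76 45.83 75.27] w 27.73 23.1
48.6 False 16.52 F [-2.6 -3.7  5.5] pos [-0.76 46.83 75.23] w 27.47 23.1
49.3 False 16.77 F [-3.1 -0.9  5.2] pos [-0.75 48.72 75.24] w 27.81 23.0
50.0 False 17.02 F [-2.2 -2.6  5.9] pos [-0.72 49.14 75.24] w 27.62 23.1
50.7 False 17.27 F [-3.2 -4.5  6.3] pos [-0.74 49.36 75.26] w 27.14 23.2
51.4 False 17.52 F [-2.4 -4.7  5.4] pos [-0.76 49.66 75.24] w 27.92 23.2
52.1 False 17.77 F [-2.7 -5.   6.7] pos [-0.75 50.2  75.24] w 27.76 23.2
52.8 False 18.02 F [-3.4 -4.8  7. ] pos [-0.77 50.86 75.22] w 27.89 23.2
53.5 False 18.27 F [-2.8 -6.4  6.1] pos [-0.77 51.53 75.22] w 27.41 23.2
54.2 False 18.52 F [-2.7 -7.5  6.9] pos [-0.76 51.74 75.24] w 27.98 23.2
54.9 False 18.77 F [-2.5 -9.1  6.2] pos [-0.75 51.84 75.22] w 27.75 23.3
55.6 False 19.02 F [ -3.6 -11.4   7.3] pos [-0.76 51.97 75.23] w 28.14 23.3
```

```bash
python3 - <<'E'
from h import *
env.line_to(P(-.0006,.0535,.075).tolist(),.01); st()
p=cap('top'); save(p,'t4.png')
o=[]
for f in ('top0','t2','t4'):
    i=cv2.imread(f'pics/{f}.png').astype(int); m=(i[...,2]>200)&(i[...,1]>60)&(i[...,1]<150)&(i[...,0]<80); m=m[215:245,300:335]; ys,xs=np.nonzero(m); print(f,m.sum(),xs.mean()+300 if m.sum() else 0,ys.mean()+215 if m.sum() else 0)
    o.append(cv2.imread(f'pics/{f}.png')[195:295,285:375])
cv2.imwrite('pics/cmp.png',cv2.resize(np.hstack([o[0],o[2]]),None,fx=4,fy=4,interpolation=cv2.INTER_CUBIC))
E
```

```text
19.43 F [-2.8 -4.4  5.4] pos [-0.75 51.95 75.23] w 27.64 23.1
top0 16 316.4375 229.25
t2 0 0 0
t4 12 316.25 229.66666666666666
```

View pics/cmp.png

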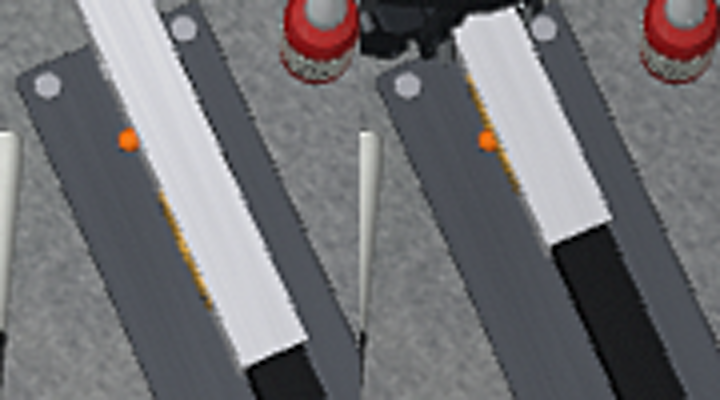

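```bash
python3 - <<'E'
from h import *
env.line_to(P(-.0006,.0522,.075).tolist(),.01); s=st()
eoat.command_gripper(.060,20); s=st()
e=s['ee_pos']
print(env.line_to((e+[0,0,.13]).tolist(),.06,max_force=12)); st()
env.pause(.5)
p=cap('wrist'); save(p,'w5.png')
p=cap('top'); save(p,'t5.png'); i=p['frame'].astype(int); m=(i[...,0]>200)&(i[...,1]>60)&(i[...,1]<150)&(i[...,2]<80); m=m[215:245,300:335]; ys,xs=np.nonzero(m); print(m.sum(),xs.mean()+300,ys.mean()+215)
cv2.imwrite('pics/c5.png',cv2.resize(p['frame'][130:330,250:450,::-1],None,fx=3,fy=3,interpolation=cv2.INTER_CUBIC))
E
```

```text
19.76 F [-2.1 -0.6  5.7] pos [-0.75 51.91 75.22] w 27.6 23.1
 20.18 F [ 0.4 -0.6  0.8] pos [-0.35 52.29 74.77] w 59.94 0.0
False
 22.49 F [-0.1  0.1  0.4] pos [ -0.5   52.22 204.46] w 59.88 0.0
12 316.25 229.66666666666666
```

View pics/c5.png

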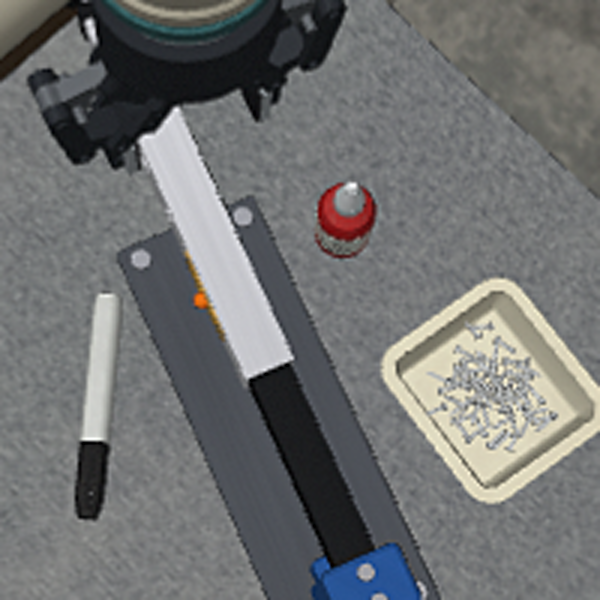

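The button stands out in the middle of the brass plate at (202,299). The gripper is clear, and the bottle, tray and marker are undisturbed.

```bash
python3 -c "
from station import job_done
print(job_done())"
```

```text
the job is handed in; nothing more can be done
None
```

The prop is one hole longer: the sleeve slid out about 52 mm, the button stands out through the brass plate, the gripper is clear with bottle, tray and marker undisturbed, and the job is handed in (no verdict was returned).

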